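Index the next vial under the light shield of a turbidity meter

TASK

The red-capped vial in the turbidity meter's carousel is to be measured next: swing the black light shield up out of the way, turn the carousel by its blue press-and-turn knob until the red-capped vial stands in the measuring position and the knob has sprung up and locked there, and close the light shield fully over it. The knob has to be held down while it turns, and it is too far for one twist of the hand; do not force it against its lock. Do not touch the vials with the fingers or tip them out of their cups, and leave the other things on the bench where they are.

Things in the scene. Friction and masses are not known exactly. Their poses are not given: they have to be found in the camera images.
- instrument: White bench turbidity meter, fixed to the bench: round housing, radius 125 mm, with a side housing (136 mm wide, 70 mm high, reaching 206 mm from the axis) on its +y side. Origin on the bench, on the vertical axis of its carousel; z up. The measuring position, under the black light shield, lies at +y of the axis.
- carousel: Aluminium disc, radius 118 mm, top 35 mm above the bench, with six black vial cups (outer radius 17 mm, rim 50 mm high) at 85 mm from the axis, 60 degrees apart. Origin as the instrument's; turns about z, either way without end, but only while its knob is pressed; locks every 60 degrees.
- knob_grip (a point): Grip point of the carousel's knob, on the axis, 104 mm above the bench when the knob is up; moves and turns with it. The knob is a black ribbed cap (radius 48 mm, top 80 mm above the bench) with an upright blue grip bar: 64 mm long along this point's x, 16 mm thick along y, its top 14 mm above this point.
- press_knob (a joint): How far the knob is pressed down, m: 0 is up, carousel locked; pressed more than 0.010 (about 13 N; stop at 0.012) the carousel is free. Let go between two stations, the knob stays down at about 0.0095, riding on the lock, and springs up to 0 when the carousel comes within about 2 degrees of a station.
- read_point (a point): Centre of the measuring position: where the middle of a vial's underside is when its cup stands there, 38 mm above the bench. Fixed on the instrument, with its axes.
- shield_grip (a point): Middle of the light shield's handle: grey round bar, 13 mm thick, 74 mm long along this point's x, outer end at -x. Closed, it lies 115 mm above the bench. Turns with the shield, which is a black cup upside down, outer radius 25 mm, 58 mm high, its axis 66 mm from here at +x.
- shield_hinge (a point): Middle of the light shield's hinge, 53 mm above the bench, 147 mm from the carousel's axis; its x is the hinge's axis, parallel to the handle. The handle lies 88 mm from it. Axes as the instrument's.
- light_shield (a joint): Opening angle of the light shield, rad: 0 closed (down over the measuring position), up to 1.45 swung up and outwards, away from the knob. A stiff hinge: it stays where it is left; about 5 N at the handle move it.
- vial_white: Screw-cap vial in a cup of the carousel, clear glass, white cap, colourless contents; diameter 21 mm, 44 mm high, top 83 mm above the bench. Origin at the middle of its underside.
- vial_brown: Screw-cap vial in a cup of the carousel, brown glass, white cap; diameter 21 mm, 44 mm high, top 83 mm above the bench. Origin at the middle of its underside.
- vial_red: Screw-cap vial in a cup of the carousel, the red-capped vial: clear glass, red cap, pink contents; diameter 21 mm, 44 mm high, top 83 mm above the bench. Origin at the middle of its underside.
- vial_blue: Screw-cap vial in a cup of the carousel, clear glass, blue cap; diameter 21 mm, 44 mm high, top 83 mm above the bench. Origin at the middle of its underside.
- vial_black: Screw-cap vial in a cup of the carousel, clear glass, black cap; diameter 21 mm, 44 mm high, top 83 mm above the bench. Origin at the middle of its underside.
- vial_pink: Screw-cap vial in a cup of the carousel, clear glass, white cap, pink contents; diameter 21 mm, 44 mm high, top 83 mm above the bench. Origin at the middle of its underside.
- bench_timer: Bystander: white timer, 70x64x20 mm, origin under its middle.
- wash_bottle: Bystander: wash bottle with red cap and bent spout, 168 mm high, 64 mm thick, origin at its underside.
- clear_dish: Bystander: petri dish, 69 mm wide, 14 mm high, origin under its middle.

How it is judged:
By the outcome, as a careful person would: the job done as asked, in the order asked, and still so for the second after the job is handed in, with the robot touching nothing.
It also fails if it takes over 72 s, if anything falls off the work surface, if the arm or the gripper's body presses on something with over 40 N, if the wrist force passes 120 N, or if a joint passes its speed limit or range.

ROBOT

A 6-joint arm with a two-finger parallel gripper is mounted at the origin on a cart in front of the work surface, level with it; the furniture and walls round the work are solid. World frame = base frame: x ahead of the robot, y to its left, z up, the work surface at z = 0. Lengths are in mm, angles in rad, forces in N, time in s.
With the tool pointing down it reaches from about 350 to 725 mm from the base axis. Payload 6 kg.
Tool frame: the origin (TCP) lies on the mounting face of the last link; the fingertips stand 173 mm ahead of it and the grasp point (between the pads) lies 155 mm ahead of it (bot.tips_ahead is the z of the fingertips in the tool frame, in mm); z points along the fingers, y is the line along which they close (so a half turn about z gives the same grasp; the last joint's range is limited). The gripper opens to 85 mm and grips with 20 to 120 N. Pads are 22 mm wide; open, the fingers measure 114 mm over their backs; the gripper's body (76 mm by 85 mm) begins 54 mm behind the grasp point. The pads swing forward as they close: fully open they stand 13 mm farther back than shut.
Start: joints at [1.616, 0.04, 0.085, 0, -1.615, -0.334], TCP at [170.854, 575.155, 404.661] pointing down, gripper open.
Joint ranges: [-2.56, 2.56], [-1.29, 2.01], [-1.08, 1.49], [-3.29, 1.98], [-2.81, -0.18], [-2.99, 2.99]. Speed limits (rad/s): [2.57, 2.57, 3.01, 3.14, 3.14, 3.14].

INTERFACE

Orientations are given as a 3x3 rotation matrix whose columns are the frame's x, y, z axes.
In Python, from cell import bot gives the robot as it stands. The module is installed in compiled form; this text tells all that it offers. Calls block until the motion is done:
- bot.movep(position, orientation): joint-space move of the TCP to a pose.
- bot.servo_line(position, rot=None, vel=150, until_force=None): straight line of the TCP; rot=None keeps the orientation; vel is the mean speed in mm/s. With until_force (N) it stops when the force on the tool has changed by that much, and returns True; else False.
- bot.move_j(angles): joint-space move.
- bot.command_gripper(opening, grasp_force=None): finger opening in mm; grasp_force is the grip in N (None keeps the last); returns when the fingers have stopped.
- bot.pause(seconds).
- bot.solve_ik(position, orientation): joint angles nearest the present ones, or None.
- bot.capture(name): name is "scene" or "side" or "wrist"; returns a dict with "pixels" (420x560x3 uint8, red, green, blue), "z_map" (420x560 float32, mm along the optical axis (not along the pixel's ray), 0 where there is no reading), "camera_matrix" (3x3 intrinsics, pixels), "pose" (4x4, takes a point from camera to world coordinates); the wrist camera has in their place "T_tool_cam" (4x4, takes a point from camera to tool coordinates, whose origin is the TCP and whose axes are the flange's). Camera axes: x right, y up, looking along -z (the intrinsics and any distortion apply to the point x, -y, -z); pixel columns grow to the right and rows downward; lengths in mm; the calibration is good to about 2 mm. A picture is of the moment at which its call begins: read the wrist's pose just before it.
A pose or a line that the arm cannot do raises bot.Unreachable and nothing moves.
- bot.job_done(): hands the job in; it is judged then, once.
Readings, each from a call of its own:
- bot.get_t(): time.
- bot.get_qpos(): joint angles.
- bot.get_joint_vel(): joint speeds.
- bot.get_effort(): joint torques, N m.
- bot.get_position(): TCP position.
- bot.get_orientation(): TCP orientation.
- bot.get_contact_force(): force on the tool from outside, world axes, zero at the start.
- bot.get_torque(): the same for the moment, N m.
- bot.get_opening(): finger opening in mm.
- bot.get_finger_force(): force on a finger pad.
Only numpy, scipy, OpenCV 4.12 (cv2) and the standard library are available. Lean on these libraries where they do the work, as an engineer would, in place of code of your own. Each camera call takes 0.05 s, during which the arm holds its last target. There are 200 camera calls.

## Working session

There is one attempt and no reset: what is moved stays moved. The work goes in short steps, each a Python script; the robot and the scene stay as the last script left them, time stands still between calls to the robot, and variables do not carry over. Pictures are saved under pics/ and viewed, at most 10 in all, crops included, and the job is handed in when it is done.

```bash
mkdir -p pics; ls; cat > h.py <<'E'
import numpy as np, cv2
from cell import bot
def shot(cam,name=None):
    p=np.array(bot.get_position());R=np.array(bot.get_orientation())
    c=bot.capture(cam)
    if 'pose' in c: T=np.array(c['pose'])
    else:
        W=np.eye(4);W[:3,:3]=R;W[:3,3]=p;T=W@np.array(c['T_tool_cam'])
    c['T']=T
    if name: cv2.imwrite(f'pics/{name}.png',c['pixels'][:,:,::-1])
    return c
def rays(c,uv):
    K=np.array(c['camera_matrix']);uv=np.atleast_2d(uv).astype(float)
    d=np.c_[(uv[:,0]-K[0,2])/K[0,0],-(uv[:,1]-K[1,2])/K[1,1],-np.ones(len(uv))]
    return c['T'][:3,3],d@c['T'][:3,:3].T
def onplane(c,uv,z):
    o,d=rays(c,uv);return o+d*((z-o[2])/d[:,2])[:,None]
def cloud(c):
    v,u=np.nonzero(c['z_map']>0);o,d=rays(c,np.c_[u,v])
    return np.c_[u,v],o+d*c['z_map'][v,u][:,None]
E
python3 - <<'E'
from h import *
for n in ['scene','side','wrist']:
    c=shot(n,n+'0');np.savez(f'{n}0.npz',**{k:c[k] for k in ('pixels','z_map','camera_matrix','T')})
    print(n,c['T'].round(2).tolist(),c['camera_matrix'],(c['z_map']>0).mean(),[k for k in c])
print(bot.get_t())
a=[cv2.imread(f'pics/{n}0.png') for n in ('scene','side')]
E
```

```text
pics
scene [[0.83, 0.27, -0.48, -70.35], [-0.55, 0.38, -0.74, -922.43], [-0.01, 0.88, 0.47, 669.85], [0.0, 0.0, 0.0, 1.0]] [[438.52658453   0.         284.65610034]
 [  0.         438.52658453 203.68668935]
 [  0.           0.           1.        ]] 0.9810076530612245 ['pixels', 'z_map', 'camera_matrix', 'pose', 'T']
side [[-0.97, 0.17, -0.18, 197.94], [-0.25, -0.64, 0.73, 1264.12], [0.01, 0.75, 0.66, 1262.64], [0.0, 0.0, 0.0, 1.0]] [[525.24857555   0.         274.87279058]
 [  0.         525.24857555 213.9552737 ]
 [  0.           0.           1.        ]] 0.9385289115646258 ['pixels', 'z_map', 'camera_matrix', 'pose', 'T']
wrist [[-0.29, 0.92, 0.27, 241.07], [-0.96, -0.27, -0.08, 554.59], [0.0, -0.29, 0.96, 372.63], [0.0, 0.0, 0.0, 1.0]] [[326.89768054   0.         279.90056962]
 [  0.         326.89768054 206.85739425]
 [  0.           0.           1.        ]] 0.996109693877551 ['pixels', 'z_map', 'camera_matrix', 'T_tool_cam', 'T']
0.15
```

View pics/scene0.png

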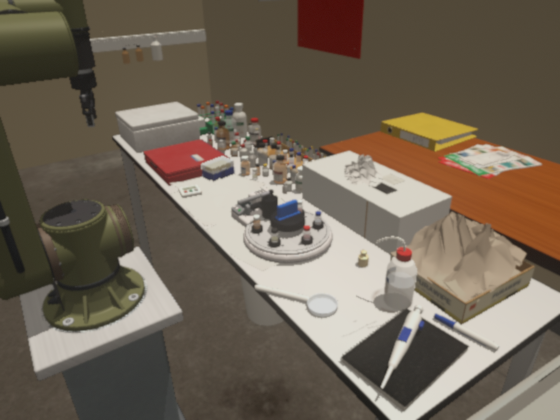

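View pics/side0.png

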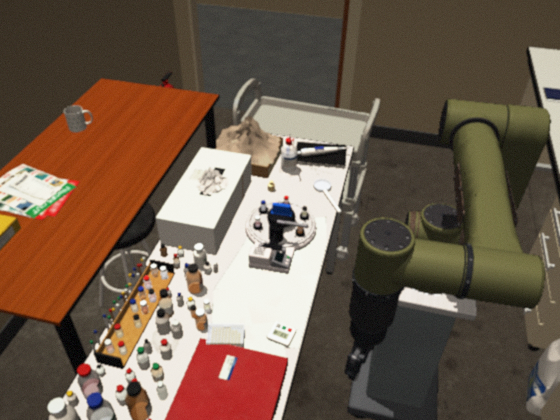

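View pics/wrist0.png

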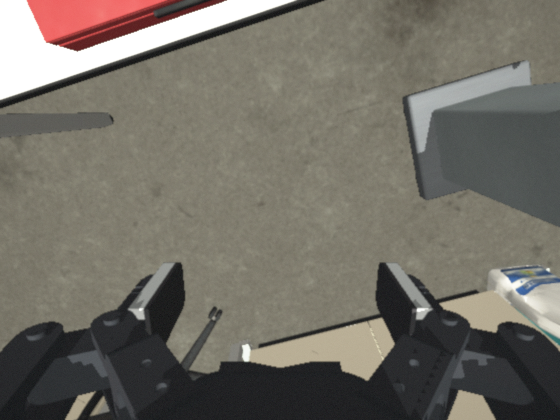

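The scene view shows the meter at about (288,232), with the blue bar at (288,210), the shield at (270,205) and the side housing at (255,205). The side view shows the same meter at (283,222), with its housing at (272,257). The wrist camera doesn't see it yet.

```bash
python3 - <<'E'
from h import *
for n,(u0,u1,v0,v1) in {'scene':(240,335,180,260),'side':(240,320,190,275)}.items():
    c=dict(np.load(n+'0.npz'));uv,P=cloud(c)
    px=c['pixels'].astype(int)[uv[:,1],uv[:,0]]
    w=(uv[:,0]>u0)&(uv[:,0]<u1)&(uv[:,1]>v0)&(uv[:,1]<v1)
    b=w&(px[:,2]>px[:,0]+50)&(px[:,2]>px[:,1]+40)&(P[:,2]>90)
    print(n,b.sum(),np.median(P[b],0).round(1),P[b].min(0).round(),P[b].max(0).round())
    d=w&(abs(P[:,2]-35)<4);print(' disc',d.sum(),P[d].min(0).round(),P[d].max(0).round())
    h=w&(P[:,2]>105);print(' high',P[h].min(0).round(),P[h].max(0).round())
    h=w&(abs(P[:,2]-70)<5);print(' housing',P[h].mean(0).round())
E
```

```text
scene 61 [504.2 -58.1 117.3] [475. -63. 112.] [531. -52. 121.]
 disc 1664 [ 389. -171.   31.] [708. 209.  39.]
 high [405. -64. 105.] [688.  37. 125.]
 housing [533. -24.  70.]
side 123 [507.2 -42.8 112.5] [478. -55.  91.] [538. -35. 124.]
 disc 1082 [ 393. -175.   31.] [690. 165.  39.]
 high [402. -56. 105.] [540.  56. 126.]
 housing [519.  47.  69.]
```

```bash
cat >> h.py <<'E'
def Rd(a):  # tool down, tool x at yaw a
    return np.array([[np.cos(a),np.sin(a),0],[np.sin(a),-np.cos(a),0],[0,0,-1.]])
E
python3 - <<'E'
from h import *
print(np.array(bot.get_orientation()).round(2).tolist(), np.round(bot.capture('wrist')['T_tool_cam'],2).tolist())
for a in (0,np.pi):
    print(a,bot.solve_ik([480,-20,430],Rd(a)))
a=0 if abs(bot.solve_ik([480,-20,430],Rd(0))[5])<2 else np.pi
bot.movep([480,-20,430],Rd(a))
print(a,bot.get_t(),bot.get_contact_force())
c=shot('wrist','w1');np.savez('w1.npz',**{k:c[k] for k in ('pixels','z_map','camera_matrix','T')})
E
```

```text
[[0.96, -0.28, -0.0], [-0.28, -0.96, -0.0], [0.0, 0.0, -1.0]] [[-0.0, 0.96, 0.29, 73.22], [1.0, 0.0, 0.0, -0.35], [0.0, 0.29, -0.96, 31.19], [0.0, 0.0, 0.0, 1.0]]
0 [ 0.37973739 -0.27654866 -0.15876692  0.         -1.68857806  1.19105893]
3.141592653589793 [ 0.37973739 -0.27654866 -0.15876692  0.         -1.68857806 -1.95053372]
0 2.5833 [-0.30174463  0.26853562 -0.64435727]
```

View pics/w1.png

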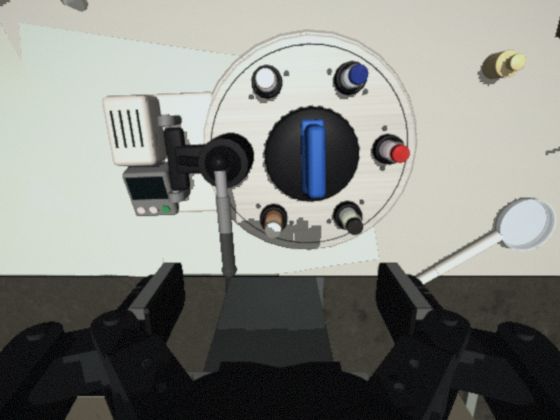

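The wrist view shows the blue bar at (314,160), upright in the image, which is along world x. The red cap is at (400,153), opposite the closed shield at (222,160), whose handle runs down to (228,275). So the carousel needs a half turn, or three stations.

```bash
python3 - <<'E'
from h import *
c=dict(np.load('w1.npz'));uv,P=cloud(c);px=c['pixels'].astype(int)[uv[:,1],uv[:,0]]
ok=(uv[:,1]<290)
b=ok&(px[:,2]>px[:,0]+50)&(px[:,2]>px[:,1]+40)&(P[:,2]>110)&(abs(uv[:,0]-314)<25)
(cx,cy),sz,ang=cv2.minAreaRect(P[b][:,:2].astype(np.float32));print('bar',cx,cy,sz,ang,np.median(P[b][:,2]))
A=np.array([cx,cy])
# knob top circle
k=ok&(abs(P[:,2]-80)<3)&(np.hypot(*(P[:,:2]-A).T)<55)
print('knob',cv2.minEnclosingCircle(P[k][:,:2].astype(np.float32)),np.median(P[k][:,2]))
# disc
d=ok&(abs(P[:,2]-35)<3)&(np.hypot(*(P[:,:2]-A).T)<122)
print('disc',cv2.minEnclosingCircle(P[d][:,:2].astype(np.float32)),np.median(P[d][:,2]))
r=np.hypot(*(P[:,:2]-A).T)
v=ok&(abs(P[:,2]-82)<4)&(r>65)&(r<105)
m=np.zeros((420,560),np.uint8);m[uv[v][:,1],uv[v][:,0]]=1
n,L,st,_=cv2.connectedComponentsWithStats(m)
lab=L[uv[:,1],uv[:,0]]
for i in range(1,n):
    if st[i,4]>80:
        q=P[(lab==i)];(x,y),rr=cv2.minEnclosingCircle(q[:,:2].astype(np.float32))
        print(st[i],np.round([x,y,rr],1),'ang',np.degrees(np.arctan2(y-cy,x-cx)).round(1),'r',np.hypot(y-cy,x-cx).round(1))
h=ok&(P[:,2]>108)&(P[:,2]<125)&(uv[:,0]<250)&(uv[:,0]>200)
q=P[h];t=q[q[:,0]<q[:,0].max()-60] if 0 else q
for x0 in range(390,530,10):
    s=q[abs(q[:,0]-x0)<5]
    if len(s): print(x0,len(s),np.round([s[:,1].min(),s[:,1].max(),s[:,2].max()],1))
# housing
g=ok&(abs(P[:,2]-70)<4)&(P[:,1]>60);print('housing',cv2.minAreaRect(P[g][:,:2].astype(np.float32)))
E
```

```text
bar 508.84130859375 -50.30078887939453 (64.0823745727539, 14.6168794631958) 1.964327096939087 116.87106537551901
knob ((509.6053466796875, -51.00994873046875), 42.85394287109375) 78.5614350097824
disc ((509.1368408203125, -50.17099380493164), 117.89301300048828) 34.487428871357764
[348  64  20  20 314] [584.3 -89.7   8.8] ang -27.6 r 85.1
[255  68  20  20 302] [581.   -5.    8.7] ang 32.1 r 85.2
[391 144  19  19 270] [ 512.9 -135.2    8.8] ang -87.3 r 85.0
[346 218  17  17 227] [437.9 -95.9   9. ] ang -147.3 r 84.4
[264 221  17  17 216] [434.5 -11.1   8.7] ang 152.2 r 84.0
400 33 [ 23.9  37.5 121.5]
410 144 [ 22.8  37.  122.6]
420 131 [ 24.5  37.  121.9]
430 138 [ 24.9  37.4 121.6]
440 142 [ 25.4  37.8 122.1]
450 147 [ 25.7  38.8 123.2]
460 146 [ 26.3  39.  122.8]
470 154 [ 26.3  39.3 122.4]
480 147 [ 26.7  39.1 121.6]
490 124 [ 28.8  38.5 121.7]
500 196 [ 23.8  44.4 121.7]
510 260 [ 23.7  45.  124. ]
520 55 [ 28.6  40.4 121.9]
housing ((532.2097778320312, 110.37094116210938), (84.16356658935547, 65.08332061767578), 89.39828491210938)
```

```bash
cat >> h.py <<'E'
A=np.array([509,-50.4,0]);psi=0.042
ex=np.array([np.cos(psi),np.sin(psi),0]);ey=np.array([-np.sin(psi),np.cos(psi),0]);ez=np.array([0,0,1.])
def hnd(th,dr=0): # TCP position with handle gripped at opening th
    f=3*np.pi/4-th
    return A-66*ex+(147+(88+dr)*np.cos(f))*ey+(53+(88+dr)*np.sin(f)+155)*ez
def st(): print('t',round(bot.get_t(),2),'F',np.round(bot.get_contact_force(),1),'op',round(bot.get_opening(),1),'p',np.round(bot.get_position(),1),'q6',round(bot.get_qpos()[5],2))
E
python3 - <<'E'
from h import *
for a in (psi,psi+np.pi/2,psi+np.pi): print(bot.solve_ik(A+247*ez,Rd(a)))
R=Rd(psi)
bot.movep(hnd(0)+60*ez,R)
bot.command_gripper(40)
bot.servo_line(hnd(0),vel=100); st()
bot.command_gripper(8,25); st()
if bot.get_opening()<10: raise SystemExit('missed')
for th in np.linspace(0,1.4,11)[1:]:
    bot.servo_line(hnd(th),vel=80); print(round(th,2),end=' ');st()
    if np.linalg.norm(bot.get_contact_force())>35: break
shot('scene','s2')
E
```

```text
[ 0.29561526 -0.16083845 -0.3955569   0.         -1.33607789  1.31718106]
[ 0.29561526 -0.16083845 -0.3955569   0.         -1.33607789  2.88797739]
[ 0.29561526 -0.16083845 -0.3955569   0.         -1.33607789 -1.82441159]
t 4.44 F [ 0.8 -0.1  0.6] op 39.5 p [439.7  31.5 270.9] q6 1.08
t 4.79 F [-0.2 -2.3  3.2] op 11.7 p [439.7  31.3 271.2] q6 1.08
0.14 t 5.09 F [-1.6 -6.4  7. ] op 11.8 p [439.3  40.3 279.5] q6 1.06
0.28 t 5.39 F [-2.6 -6.3 11. ] op 12.1 p [438.9  50.4 286.9] q6 1.04
0.42 t 5.69 F [-6.  -7.2 13.9] op 11.8 p [438.4  61.4 292.8] q6 1.01
0.56 t 5.99 F [-3.3 -4.8 11.4] op 12.0 p [437.9  73.6 295.8] q6 0.99
0.7 t 6.29 F [ 0.2 -1.8  4.6] op 12.0 p [437.4  86.1 297.4] q6 0.96
0.84 t 6.59 F [-1.6 -0.7  6.6] op 12.0 p [436.9  98.7 297.1] q6 0.94
0.98 t 6.89 F [-0.6  0.3  5.3] op 12.2 p [436.4 111.1 295. ] q6 0.91
1.12 t 7.19 F [1.3 2.  3.2] op 12.5 p [435.9 123.  291.4] q6 0.89
1.26 t 7.49 F [5.  1.5 0.4] op 12.1 p [435.4 134.2 286. ] q6 0.87
1.4 t 7.79 F [5.9 1.6 0. ] op 12.3 p [434.9 144.6 279.6] q6 0.85
```

```bash
python3 - <<'E'
from h import *
R=Rd(psi)
bot.command_gripper(36)
bot.servo_line(np.array(bot.get_position())+70*ez,vel=200)
bot.movep(A+320*ez,R); bot.command_gripper(40)
c=shot('side','s3')
bot.servo_line(A+260*ez,vel=120); st()
bot.command_gripper(8,70); st()
if bot.get_opening()<12: raise SystemExit('missed')
hit=bot.servo_line(A+246*ez,vel=30,until_force=30); print(hit);st()
cv2.imwrite('pics/s3c.png',cv2.resize(c['pixels'][170:300,200:360,::-1],None,fx=4,fy=4))
E
```

```text
t 10.47 F [-0.2 -0.2  0.1] op 40.1 p [509.3 -50.4 260.7] q6 1.32
t 10.8 F [-0.4 -4.2  3.6] op 15.1 p [509.3 -50.9 261.4] q6 1.32
False
t 11.42 F [-6.4 -2.9 15.5] op 15.3 p [509.3 -50.8 249.3] q6 1.32
```

View pics/s3c.png

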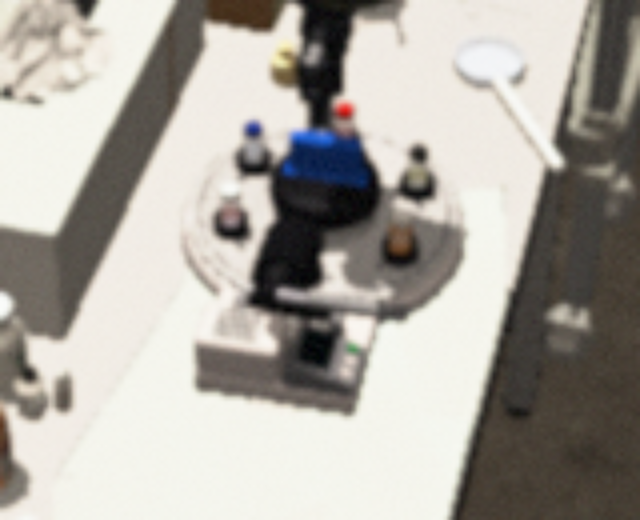

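The shield is swung up: its handle at crop (330,295) now lies over the housing and the black cup stands at (285,255), with the gripper on the bar. I'll press a bit firmer, then turn.

```bash
python3 - <<'E'
from h import *
z=242
print(bot.servo_line(A+z*ez,vel=30,until_force=20));st()
z=bot.get_position()[2]-4
for i in range(1,13):
    a=psi-np.radians(15*i)
    bot.servo_line(A+z*ez,Rd(a),vel=20)   # tiny translation
    T=np.array(bot.get_torque());print(i*15,'Mz',T.round(2),end=' ');st()
    if np.linalg.norm(bot.get_contact_force())>70 or abs(T[2])>4: print('stop');break
E
```

```text
True
t 11.62 F [-7.6  1.7 13.6] op 15.1 p [509.2 -50.7 250.5] q6 1.32
15 Mz [-1.07  1.79 -0.12] t 12.04 F [-4.9 -4.2 13.8] op 15.1 p [509.3 -51.  249.6] q6 1.06
30 Mz [-1.42  1.82 -0.02] t 12.45 F [-6.5 -4.7 14.8] op 14.7 p [509.2 -51.2 249.6] q6 0.79
45 Mz [-1.77  1.95 -0.05] t 12.86 F [-5.2 -6.  13. ] op 14.7 p [509.2 -51.4 249.6] q6 0.53
60 Mz [-2.01  2.18  0.01] t 13.27 F [-6.5 -8.  13.6] op 15.1 p [509.  -51.6 249.5] q6 0.27
75 Mz [-2.16  2.46 -0.03] t 13.68 F [-7.2 -6.3 13.4] op 14.8 p [508.9 -51.7 249.4] q6 0.01
90 Mz [-2.08  2.94 -0.04] t 14.08 F [-9.2 -7.5 14.5] op 15.2 p [508.7 -51.7 249.4] q6 -0.25
105 Mz [-2.05  3.45 -0.02] t 14.49 F [-10.7  -6.2  15.5] op 15.0 p [508.5 -51.7 249.4] q6 -0.52
120 Mz [-1.72  3.95 -0.05] t 14.9 F [-11.7  -4.8  16.2] op 14.9 p [508.4 -51.6 249.3] q6 -0.78
135 Mz [-1.41  4.48 -0.1 ] t 15.31 F [-13.8  -4.2  18. ] op 15.0 p [508.2 -51.5 249.3] q6 -1.04
150 Mz [-1.15  4.9  -0.06] t 15.72 F [-14.5  -2.8  18.5] op 15.1 p [508.1 -51.4 249.3] q6 -1.3
165 Mz [-0.62  5.23 -0.06] t 16.12 F [-15.7  -2.3  20.2] op 14.9 p [508.  -51.2 249.3] q6 -1.56
180 Mz [-0.23  5.46 -0.06] t 16.53 F [-16.6   0.   20.3] op 15.2 p [508.  -51.  249.3] q6 -1.82
```

```bash
python3 - <<'E'
from h import *
p=np.array(bot.get_position())
bot.servo_line(A+261*ez,vel=40);st()
bot.command_gripper(40);st()
bot.servo_line(A+330*ez,vel=150)
bot.movep([480,-20,430],Rd(psi-np.pi)) if 0 else bot.servo_line(A+np.array([40,30,400]),vel=250)
c=shot('wrist','w4');np.savez('w4.npz',**{k:c[k] for k in ('pixels','z_map','camera_matrix','T')});st()
uv,P=cloud(c);px=c['pixels'].astype(int)[uv[:,1],uv[:,0]];r=np.hypot(*(P-A)[:,:2].T)
b=(r<40)&(P[:,2]>108)&(px[:,2]>px[:,0]+50)
print('bar',b.sum(),cv2.minAreaRect(P[b][:,:2].astype(np.float32)),'z',np.median(P[b][:,2]))
k=(r<50)&(abs(P[:,2]-75)<12);print('knobtop',np.median(P[k][:,2]),np.percentile(P[k][:,2],[10,90]))
v=(P[:,2]>79)&(P[:,2]<87)&(r>65)&(r<105)
m=np.zeros((420,560),np.uint8);m[uv[v][:,1],uv[v][:,0]]=1
n,L,s,_=cv2.connectedComponentsWithStats(m);lab=L[uv[:,1],uv[:,0]]
for i in range(1,n):
    if s[i,4]>80:
        q=P[lab==i];(x,y),rr=cv2.minEnclosingCircle(q[:,:2].astype(np.float32));d=np.array([x,y])-A[:2]
        print(s[i,:2],px[lab==i].mean(0).round(),np.round([rr,np.degrees(np.arctan2(d[1],d[0])),np.hypot(*d)],1))
E
```

```text
t 17.05 F [-9.5 -3.1  7.7] op 15.0 p [508.  -51.  261.4] q6 -1.82
t 17.42 F [-0.4  0.2  0.7] op 40.0 p [509.1 -50.2 260.9] q6 -1.82
t 18.57 F [ 0.  -0.1 -1.1] op 40.0 p [549.  -20.2 398. ] q6 -1.86
bar 1606 ((508.66595458984375, -50.59756851196289), (63.79856491088867, 15.321371078491211), 1.3771953582763672) z 116.82048552137152
knobtop 77.02707639022648 [73.98665642 79.511611  ]
[180  42] [223. 227. 227.] [   8.8 -147.3   85.5]
[285  43] [27. 35. 70.] [  8.8 153.   84.9]
[138 137] [222. 226. 226.] [  9.2 -87.9  85.3]
[334 137] [120.  39.  37.] [ 8.6 92.7 84.1]
[193 217] [220. 224. 225.] [  8.9 -28.2  84.7]
[284 218] [55. 54. 51.] [ 8.9 31.9 84.1]
```

View pics/w4.png

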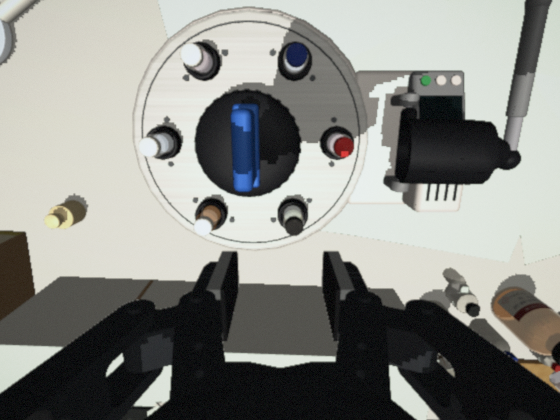

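The wrist view shows the red cap at (344,146), at the measuring position at 92.7° (instrument +y is 92.4°). The bar top is back at 116.8 mm, so the knob is up and locked. All vials are in their cups, and the shield is open with its handle at (520,80). Next I'll close it.

```bash
python3 - <<'E'
from h import *
R=Rd(psi-np.pi)
bot.movep(hnd(1.4)+70*ez,R); bot.command_gripper(40)
bot.servo_line(hnd(1.4),vel=120,until_force=15); st()
bot.command_gripper(8,30); st()
if bot.get_opening()<10: raise SystemExit('missed')
for th in np.linspace(1.4,0,11)[1:]:
    bot.servo_line(hnd(th),vel=80); print(round(th,2),end=' ');st()
    if np.linalg.norm(bot.get_contact_force())>35: break
else:
    print(bot.servo_line(hnd(0)-ey*4-8*ez,vel=30,until_force=22)); st()
    bot.command_gripper(36); st()
    bot.servo_line(hnd(0)+80*ez,vel=150)
    bot.servo_line(np.array([500,10,430]),vel=250)
    c=shot('wrist','w5');uv,P=cloud(c);D=P-A;x=D@ex;y=D@ey
    h=(x<-45)&(x>-100)&(abs(y-85)<25)&(P[:,2]>100)&(P[:,2]<140)
    print('handle',h.sum(),y[h].min(),y[h].max(),np.percentile(P[h][:,2],[50,90])); st()
E
```

```text
t 20.36 F [0.2 0.1 0.1] op 39.9 p [435.  144.4 280.7] q6 -2.29
t 20.72 F [-1.7  0.8  3.5] op 12.0 p [434.9 144.6 280.9] q6 -2.29
1.26 t 21.02 F [-3.9  4.8  7.3] op 11.8 p [435.3 134.4 287.7] q6 -2.27
1.12 t 21.32 F [-5.   5.3 10.8] op 12.0 p [435.8 123.2 293.1] q6 -2.25
0.98 t 21.62 F [-4.7  4.4 10.4] op 11.7 p [436.4 111.1 296.5] q6 -2.23
0.84 t 21.92 F [-3.6  2.5  9.2] op 11.5 p [437.   98.6 297.7] q6 -2.21
0.7 t 22.22 F [-1.7  0.9  6.5] op 11.7 p [437.6  86.1 297.1] q6 -2.18
0.56 t 22.52 F [ 2.5 -0.1  5.1] op 11.6 p [438.1  73.9 294.8] q6 -2.16
0.42 t 22.82 F [6.9 0.2 2.3] op 11.6 p [438.6  62.2 290.4] q6 -2.13
0.28 t 23.12 F [ 7.2 -0.2 -0.4] op 11.6 p [439.1  50.9 284.9] q6 -2.11
0.14 t 23.42 F [ 7.4 -0.8 -0.7] op 12.0 p [439.5  40.5 278. ] q6 -2.08
0.0 t 23.72 F [ 7.6  0.1 -2.2] op 11.9 p [439.9  31.2 269.6] q6 -2.06
True
t 23.93 F [-2.8  1.8  4.5] op 11.4 p [439.9  30.8 269.5] q6 -2.06
t 24.29 F [-0.3 -1.4 -0.4] op 36.1 p [440.2  30.8 269.4] q6 -2.06
handle 1099 76.97479485325357 91.6138434887093 [119.88244312 121.42225642]
t 25.58 F [ 0.8 -0.8 -1.4] op 36.0 p [499.9  10.2 428.1] q6 -1.95
```

```bash
ls pics
```

```text
s2.png
s3.png
s3c.png
scene0.png
side0.png
w1.png
w4.png
w5.png
wrist0.png
```

```bash
python3 - <<'E'
from h import *
bot.movep(hnd(0)+60*ez,Rd(psi-np.pi)); bot.command_gripper(0)
print(bot.servo_line(hnd(0)+10*ez,vel=25,until_force=18)); st()
bot.servo_line(hnd(0)+80*ez,vel=150)
bot.servo_line(np.array([480,-20,430]),vel=250)
def meas(c):
    uv,P=cloud(c);D=P-A;x=D@ex;y=D@ey
    h=(x<-45)&(x>-100)&(abs(y-85)<25)&(P[:,2]>100)&(P[:,2]<140)
    b=(abs(x)<40)&(abs(y)<12)&(P[:,2]>105)
    print('handle',(y[h].min()+y[h].max())/2,np.percentile(P[h][:,2],[50,90]),'bar z',np.median(P[b][:,2]))
meas(dict(np.load('w1.npz')));meas(shot('wrist','w6'));st()
E
```

```text
True
t 27.93 F [-2.8  0.9  4.4] op -0.1 p [439.5  31.5 294.9] q6 -2.06
handle 84.49300736202136 [119.8639613 121.311659 ] bar z 333.84081304524784
handle 84.0609891322114 [119.88873483 121.31081611] bar z 322.6141273395149
t 29.07 F [-0.1  1.  -0.2] op 0.2 p [479.9 -19.8 428.2] q6 -1.91
```

View pics/w6.png

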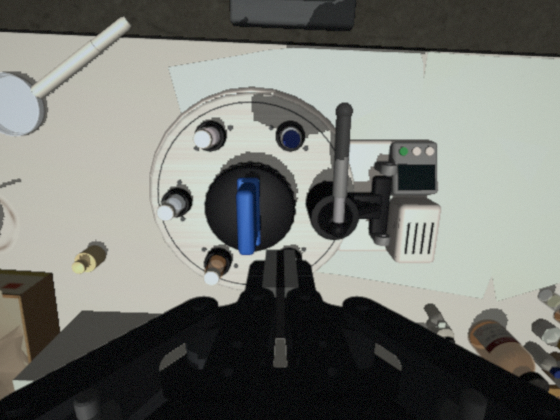

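The shield at (333,212) is closed and its handle is at the same place and height as at the start. The vials stand upright and the robot is clear, so I'm handing in the job.

```bash
python3 -c "
from cell import bot
bot.pause(0.3);print(bot.job_done())"
```

```text
the job is handed in; nothing more can be done
None
```

The red-capped vial stands in the measuring position with the knob up and locked and the light shield closed over it; the job was handed in at about 29 s.

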